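Seat the keyed drive shaft in the carousel hub and hold it down

TASK

Turn the sample carousel's table anticlockwise by its upright post until it comes up against its stop, and leave it parked there. Then take the keyed shaft out of its stand, lower it into the slotted hub in the middle of the table, twist it until its key slips into the slot, and push it fully home against the spring, collar down on the hub. Finish while still gripping the shaft and pressing it home - do not let go - and leave the things standing around undisturbed.

Things in the scene. Friction and masses are not known exactly. Their poses are not given: they have to be found in the camera images.
- station: fixed white round housing of the carousel, 164 mm across, 32 mm high, standing on the bench; origin at the centre of its underside, on the turntable's vertical axis. A small steel stop block stands on its edge (to 52 mm above the bench).
- turntable (a joint): angle of the aluminium turntable (124 mm across, top 42 mm above the bench) on the station: 0 to 1.2 rad, grows anticlockwise seen from above; 1.2 is the hard end stop, where it is parked. Starts at 0.15 to 0.7. A friction of about 0.15 N m holds it wherever it is left; no spring.
- post_top (a point): centre of the top of the turntable's upright round post, 14 mm in diameter, 40 mm tall (top 82 mm above the bench), 52 mm from the turntable's axis; it moves with the turntable. Pushing it sideways turns the table.
- hub_mouth (a point): centre of the bore's mouth in the top face of the steel hub in the middle of the turntable, 90 mm above the bench. z up, x along the keyway; turns with the turntable. Hub 48 mm in diameter, 48 mm high; bore 18 mm in diameter; the keyway is a slot 9 mm wide from the bore out through the hub's side in direction x, over its whole height.
- plunger (a joint): depth in m of the spring plunger in the bore: 0 free (its brass top 34 mm below the hub's top face), 0.008 when the shaft is fully home. The spring pushes up with about 6 N at 0 and 9 N at 0.008, enough to lift the shaft out again if it is released.
- stand: fixed grey block 72 x 72 x 55 mm, origin at the centre of its underside, with an upright hole 34 mm in diameter in the middle, in which the shaft hangs by its collar.
- key_shaft: loose keyed shaft, 0.14 to 0.28 kg, 86 mm tall, upright in the stand. Origin at the centre of its lower tip, z up along it, x towards the key. Steel shank 16 mm in diameter, tip tapered. Key 6 mm wide, reaching 14 mm from the axis, 12 to 42 mm above the tip: the plain 12 mm nose enters the bore at any angle, then the key rests on the hub until it meets the slot.
- shaft_collar (a point): centre of the underside of the shaft's collar (44 mm in diameter, 6 mm thick), 42 mm above the shaft's tip. In the stand the collar rests on the block; fully home it lies on the hub's top face. A flat steel pointer 8 mm wide on the collar's edge, reaching 31 mm from the axis, stands on the key's side (x) and shows from above where the key is.
- shaft_handle (a point): centre of the shaft's black flat-sided handle, 67 mm above the tip, axes as the shaft's: 40 mm along x, 22 mm thick along y (grip it across these 22 mm), 38 mm tall.
- microtube_rack: bystander: low rack of microtubes, 58 x 118 x 30 mm, origin at the centre of its underside
- petri_dish_0: bystander: petri dish, 62 mm across, 14 mm high, origin at the centre of its underside
- white_bottle: bystander: white bottle with a screw cap, 44 mm across, 85 mm high, origin at the centre of its underside
- timer: bystander: small white timer, 62 x 66 x 17 mm, origin at the centre of its underside

How it is judged:
On the way, in this order (a step that is already met when the one before it is completed fails the run):
1. the turntable is parked against its stop while the shaft is still in its stand (value of joint turntable above 1.14 rad and horizontal distance between key_shaft and stand below 0.02 m and height (world z) of key_shaft below 0.03 m), for 0.2 s.
2. the key has slipped into the hub's slot, the turntable still parked (value of joint turntable above 1.08 rad and z of key_shaft in the frame of hub_mouth below -0.018 m and horizontal distance between key_shaft and hub_mouth below 0.005 m and angle between the x axis of key_shaft and the x axis of hub_mouth, either way round below 0.25 rad), for 0.1 s.
At the end, for the whole second after the job is handed in: Turntable within 0.1 rad of its stop; shaft upright in the hub, tip within 4 mm of the axis, key within 0.2 rad of the keyway, collar within 2 mm of the hub's top face, plunger pressed in more than 6 mm; the fingers still hold the shaft (value of joint turntable above 1.1 rad and z of key_shaft in the frame of hub_mouth below -0.04 m and horizontal distance between key_shaft and hub_mouth below 0.004 m and angle between the x axis of key_shaft and the x axis of hub_mouth, either way round below 0.2 rad and angle between key_shaft's own z axis and vertical below 0.07 rad and value of joint plunger above 0.006 m and contact force between the fingers and key_shaft above 2 N); the arm keeps its last pose, push and grip.
It fails at once if a bystander was moved by more than 3 cm or the bottle knocked over (distance of any of microtube_rack, petri_dish_0, white_bottle, timer from where it was at the start of the episode above 0.03 m or angle between white_bottle's own z axis and vertical above 0.6 rad).
It also fails if it takes over 61 s, if anything falls off the work surface, if the arm or the gripper's body presses on something with over 40 N, if the wrist force passes 120 N, or if a joint passes its speed limit or range.

ROBOT

A 6-joint arm with a two-finger parallel gripper is mounted at the origin on a cart in front of the work surface, level with it; the furniture and walls round the work are solid. World frame = base frame: x ahead of the robot, y to its left, z up, the work surface at z = 0. Lengths are in m, angles in rad, forces in N, time in s.
With the tool pointing down it reaches from about 0.375 to 0.825 m from the base axis. Payload 5.5 kg.
Tool frame: the origin (TCP) lies on the centre line of the jaws, within the pads' length; the fingertips stand 11 mm ahead of it and the grasp point (between the pads) lies 8 mm behind it (robot.tip_extent is the distance from the TCP to the fingertips, in m); z points along the fingers, y is the line along which they close (so a half turn about z gives the same grasp; the last joint's range is limited). The gripper opens to 85 mm and grips with 20 to 120 N. Pads are 22 mm wide; open, the fingers measure 114 mm over their backs; the gripper's body (76 mm by 85 mm) begins 54 mm behind the grasp point. The pads swing forward as they close: fully open they stand 13 mm farther back than shut.
Start: joints at [-1.29, 0.314, -0.047, 1.21, 0, 1.571], TCP at [0.166, -0.576, 0.242] pointing down, gripper open.
Joint ranges: [-2.67, 2.67], [-0.69, 1.73], [-1.03, 1.25], [-2.08, 2.16], [-1.42, 1.45], [-3.14, 3.14]. Speed limits (rad/s): [2.39, 2.39, 3.01, 3.14, 3.14, 3.14].

INTERFACE

Orientations are given as a unit quaternion [x, y, z, w].
In Python, from cell import robot gives the robot as it stands. The module is installed in compiled form; this text tells all that it offers. Calls block until the motion is done:
- robot.move_ptp(position, orientation): joint-space move of the TCP to a pose.
- robot.line_to(position, rot=None, vel=0.15, max_force=None): straight line of the TCP; rot=None keeps the orientation; vel is the mean speed in m/s. With max_force (N) it stops when the force on the tool has changed by that much, and returns True; else False.
- robot.move_joints(angles): joint-space move.
- robot.move_gripper(opening, f_grip=None): finger opening in m; f_grip is the grip in N (None keeps the last); returns when the fingers have stopped.
- robot.dwell(seconds).
- robot.solve_ik(position, orientation): joint angles nearest the present ones, or None.
- robot.observe(): the state.
- robot.camera(name): name is "scene" or "top" or "wrist"; returns (picture, depth): 420x560x3 uint8, blue, green, red; 420x560 float32, m along the optical axis (not along the pixel's ray), 0 where there is no reading.
- robot.camera_params(name): a dict with "fx", "fy", "cx", "cy" (pixels), "k1" (the pictures are not rectified: a ray, as slopes to the right and down, at radius r is drawn at 1 + k1 r^2 times it, then the intrinsics apply), "cam_to_world" (4x4, takes a point from camera to world coordinates). Camera axes: x right, y down, z forward; pixel columns grow to the right and rows downward; lengths in m; the calibration is good to about 2 mm. A picture is of the moment at which its call begins: read the wrist's pose just before it. camera_params takes no time and is no camera call; for the wrist camera it gives the pose at the moment of the call.
A pose or a line that the arm cannot do raises robot.PlanningError and nothing moves.
- robot.job_done(): hands the job in; it is judged then, once.
The state is a dict: "t": time; "qpos": joint angles; "joint_vel": joint speeds; "effort": joint torques, N m; "position": TCP position; "tcp_rot": TCP orientation; "force": force on the tool from outside, world axes, zero at the start; "ft_torque": the same for the moment, N m; "finger_gap": finger opening in m; "grasp_force": force on a finger pad.
Only numpy, scipy, OpenCV 4.12 (cv2) and the standard library are available. Lean on these libraries where they do the work, as an engineer would, in place of code of your own. Each camera call takes 0.05 s, during which the arm holds its last target. There are 200 camera calls.

## Working session

There is one attempt and no reset: what is moved stays moved. The work goes in short steps, each a Python script; the robot and the scene stay as the last script left them, time stands still between calls to the robot, and variables do not carry over. Pictures are saved under pics/ and viewed, at most 10 in all, crops included, and the job is handed in when it is done.

```bash
mkdir -p pics; cat > h.py <<'E'
import numpy as np, cv2
from cell import robot
from scipy.spatial.transform import Rotation as R
def cloud(name):
    p=robot.camera_params(name); im,d=robot.camera(name)
    K=np.array([[p['fx'],0,p['cx']],[0,p['fy'],p['cy']],[0,0,1.]])
    v,u=np.mgrid[:d.shape[0],:d.shape[1]]
    uv=np.stack([u,v],-1).reshape(-1,1,2).astype(np.float64)
    s=cv2.undistortPoints(uv,K,np.array([p['k1'],0,0,0.])).reshape(d.shape+(2,))
    P=np.concatenate([s*d[...,None],d[...,None]],-1)
    T=np.array(p['cam_to_world']); W=P@T[:3,:3].T+T[:3,3]
    W[d<=0]=np.nan
    return im,d,W
def down(yaw): # tool z down, tool y (closing line) at world angle yaw
    y=np.array([np.cos(yaw),np.sin(yaw),0]); z=np.array([0,0,-1.])
    return R.from_matrix(np.c_[np.cross(y,z),y,z]).as_quat()
E
python3 - <<'E'
from h import *
for n in ('scene','top'):
    im,d,W=cloud(n); cv2.imwrite(f'pics/{n}0.png',im); np.save(f'{n}0.npy',W)
    print(n,np.round(robot.camera_params(n)['cam_to_world'],3).tolist(),robot.camera_params(n)['fx'])
o=robot.observe(); print(o['position'],o['tcp_rot'],down(0),o['force'],robot.tip_extent,o['t'])
E
```

```text
scene [[0.526, -0.407, 0.747, -0.274], [-0.85, -0.269, 0.452, -0.457], [0.017, -0.873, -0.488, 0.605], [0.0, 0.0, 0.0, 1.0]] 395.49353353715617
top [[-0.008, -0.985, 0.174, 0.269], [-1.0, 0.003, -0.027, 0.056], [0.026, -0.174, -0.984, 1.443], [0.0, 0.0, 0.0, 1.0]] 482.1955425584803
[ 0.16612004 -0.57600428  0.24150436] [ 9.90157051e-01  1.39958486e-01 -1.23299481e-04 -7.88315177e-04] [0.70710678 0.70710678 0.         0.        ] [ 0.68742379 -0.01810546 -0.37571757] 0.011 0.1
```

View pics/top0.png

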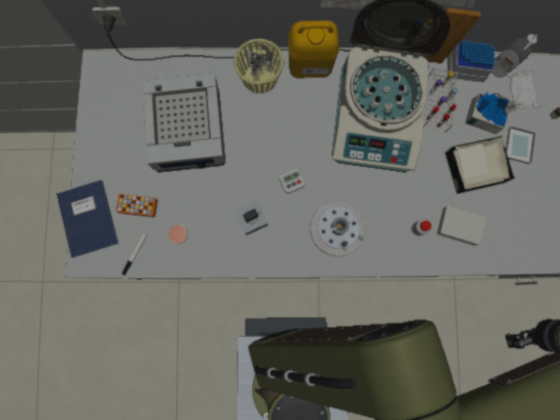

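View pics/scene0.png

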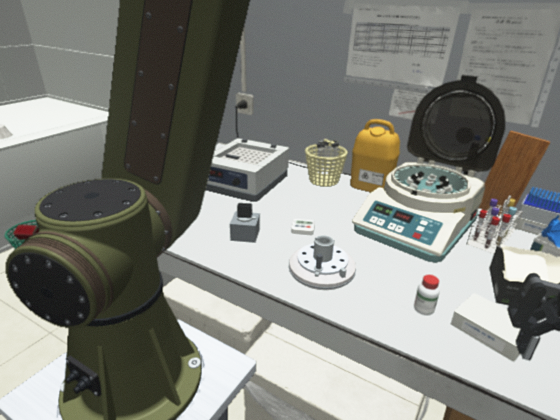

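The top view shows the carousel at about (338,228), the stand and shaft at (252,218), the timer at (291,181) and the bottle at (424,227). Next I'll measure these in the depth cloud and enlarge a crop.

```bash
python3 - <<'E'
from h import *
W=np.load('top0.npy'); im=cv2.imread('pics/top0.png')
c=im[180:270,220:380]; cv2.imwrite('pics/top0c.png',cv2.resize(c,(800,450),interpolation=cv2.INTER_CUBIC))
def sel(r0,r1,c0,c1,zl,zh):
    w=W[r0:r1,c0:c1].reshape(-1,3); w=w[(w[:,2]>zl)&(w[:,2]<zh)]
    return w
for nm,a in dict(station=(195,262,305,372,.024,.037),hubtop=(195,262,305,372,.086,.096),posttop=(195,262,305,372,.076,.086),table=(195,262,305,372,.038,.047),standtop=(195,245,230,275,.05,.06),collar=(195,245,230,275,.058,.066),handle=(195,245,230,275,.09,.12),bottle=(205,245,405,440,.07,.1)).items():
    w=sel(*a); print(nm,len(w),w.mean(0).round(4),w.min(0).round(3),w.max(0).round(3))
for nm in ('station','standtop','handle'):pass
w=sel(195,245,230,275,.09,.12)[:,:2].astype(np.float32); print(cv2.minAreaRect(w))
w=sel(195,245,230,275,.05,.06)[:,:2].astype(np.float32); print(cv2.minAreaRect(w))
w=sel(195,262,305,372,.026,.037)[:,:2].astype(np.float32); print(cv2.minEnclosingCircle(w))
w=sel(195,262,305,372,.06,.1); print(w.round(3).tolist())
E
```

```text
station 876 [ 0.4578 -0.1329  0.0304] [ 0.382 -0.218  0.024] [ 0.542 -0.059  0.037]
hubtop 145 [ 0.4633 -0.1397  0.0897] [ 0.411 -0.161  0.086] [ 0.486 -0.117  0.096]
posttop 46 [ 0.4403 -0.1441  0.0832] [ 0.406 -0.161  0.076] [ 0.486 -0.12   0.086]
table 915 [ 0.4607 -0.1371  0.0419] [ 0.392 -0.207  0.038] [ 0.533 -0.078  0.047]
standtop 399 [0.4909 0.1161 0.0549] [0.445 0.071 0.05 ] [0.54  0.164 0.06 ]
collar 110 [0.489  0.1148 0.0605] [0.447 0.074 0.058] [0.533 0.164 0.066]
handle 111 [0.492  0.1166 0.097 ] [0.475 0.096 0.09 ] [0.509 0.138 0.104]
bottle 106 [ 0.4598 -0.3863  0.0833] [ 0.445 -0.405  0.071] [ 0.476 -0.371  0.092]
((0.4925704598426819, 0.11714018881320953), (0.022631455212831497, 0.039365097880363464), 28.514318466186523)
((0.4922761023044586, 0.11671549081802368), (0.0728088840842247, 0.07200079411268234), 24.471792221069336)
((0.4610600173473358, -0.13728268444538116), 0.08086975663900375)
[[0.486, -0.135, 0.089], [0.485, -0.138, 0.092], [0.486, -0.141, 0.086], [0.486, -0.144, 0.089], [0.483, -0.129, 0.088], [0.483, -0.132, 0.087], [0.483, -0.135, 0.09], [0.483, -0
[... 4431 characters left out ...]
, 0.081], [0.439, -0.131, 0.067], [0.439, -0.133, 0.071], [0.439, -0.136, 0.072], [0.439, -0.139, 0.072], [0.438, -0.142, 0.074], [0.417, -0.148, 0.084], [0.417, -0.151, 0.082], [0.417, -0.154, 0.081], [0.416, -0.145, 0.068], [0.415, -0.146, 0.079], [0.415, -0.149, 0.077], [0.414, -0.151, 0.083], [0.415, -0.154, 0.08], [0.413, -0.144, 0.072], [0.412, -0.146, 0.082], [0.412, -0.148, 0.082], [0.412, -0.151, 0.082], [0.411, -0.153, 0.087], [0.411, -0.156, 0.086], [0.41, -0.145, 0.068], [0.409, -0.146, 0.08], [0.409, -0.148, 0.083], [0.409, -0.151, 0.08], [0.409, -0.154, 0.083], [0.407, -0.147, 0.073], [0.407, -0.149, 0.076], [0.406, -0.151, 0.081], [0.405, -0.149, 0.06], [0.405, -0.151, 0.061]]
```

View pics/top0c.png

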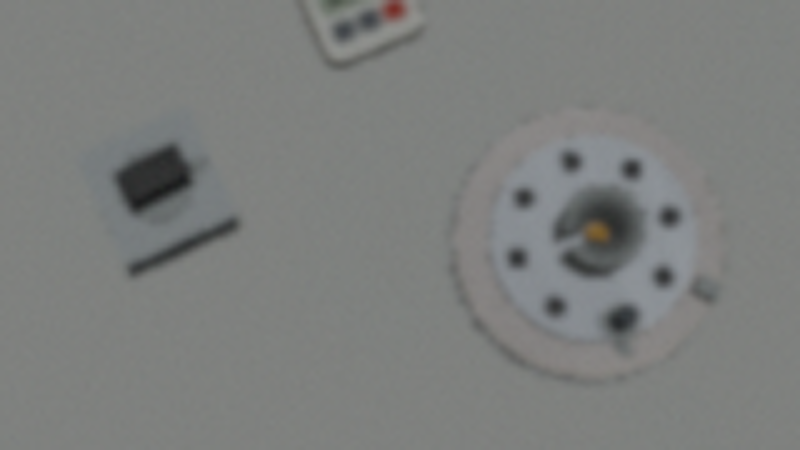

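```bash
python3 - <<'E'
from h import *
C=np.array([.4622,-.1380]); post=np.array([.411,-.150])
ph=np.arctan2(*(post-C)[::-1])%(2*np.pi); print('phi',np.degrees(ph),np.linalg.norm(post-C))
u=lambda a:np.array([np.cos(a),np.sin(a)]); t=lambda a:np.array([-np.sin(a),np.cos(a)])
def pose(a,back,z): return np.r_[C+.052*u(a)-back*t(a),z],down(a-np.pi/2)
robot.move_gripper(0.0)
robot.move_ptp(*pose(ph,.04,.16)); o=robot.observe(); print(o['t'],o['qpos'],o['finger_gap'],o['force'])
robot.line_to(pose(ph,.04,.068)[0],vel=.1)
print(robot.line_to(pose(ph,.025,.068)[0],vel=.05,max_force=15), robot.observe()['force'])
a=ph
while a<ph+1.2:
    a+=.08; p,q=pose(a,.0215,.068)
    hit=robot.line_to(p,q,vel=.06,max_force=15); o=robot.observe()
    f=np.array(o['force'])[:2]; d=o['position'][:2]-C
    print(round(np.degrees(a),1),hit,(f@t(a)).round(1),(f@u(a)).round(1),round(o['t'],1))
    if hit or f@t(a)<-14: break
robot.dwell(.4); print(robot.observe()['force'],robot.observe()['position'])
E
```

```text
phi 193.19061071220682 0.052587450974543364
2.775 [-2.69695207e-01  2.60283498e-02 -5.87767047e-01  9.56381200e-01
 -1.90640198e-04 -4.98721703e-01] -0.0003495789988247537 [-0.1530771  -0.66991954 -1.19813456]
False [-0.25177942  0.33138598 -0.06047886]
197.8 False 0.3 0.3 4.6
202.4 False -1.2 -0.3 4.8
206.9 False -2.2 0.7 5.1
211.5 False -2.6 0.9 5.3
216.1 False -1.9 0.6 5.6
220.7 False -2.0 1.6 5.8
225.3 False -1.6 1.5 6.1
229.9 False -2.4 1.3 6.3
234.4 False -2.0 2.4 6.6
239.0 False -1.2 1.3 6.8
243.6 False -11.4 -0.8 7.1
248.2 False -22.0 -3.6 7.3
[-18.55710472  11.86870792  16.62044801] [ 0.4167283  -0.17429321  0.06696037]
```

```bash
python3 - <<'E'
from h import *
C=np.array([.4622,-.1380])
p=np.array(robot.observe()['position']); a=np.radians(243)
robot.line_to(p-.015*np.array([-np.sin(a),np.cos(a),0])+[0,0,.002],vel=.06)
p=np.array(robot.observe()['position']); p[2]=.2; robot.line_to(p,vel=.2)
robot.move_gripper(.06)
robot.move_ptp(np.r_[C+[-.0,0],.26],down(np.radians(62)))
robot.dwell(.2)
T=robot.camera_params('wrist'); print(np.round(T['cam_to_world'],3).tolist(),T['fx'])
im,d,W=cloud('wrist'); cv2.imwrite('pics/w1.png',im); np.savez('w1.npz',W=W,im=im)
im,d,Wt=cloud('top'); np.savez('t1.npz',W=Wt,im=im)
print(robot.observe()['t'],robot.observe()['qpos'])
E
```

```text
[[0.47, 0.842, 0.265, 0.394], [0.883, -0.448, -0.14, -0.101], [0.0, 0.299, -0.954, 0.391], [0.0, 0.0, 0.0, 1.0]] 343.3356929742603
11.525 [-2.90278336e-01  8.50794261e-02 -2.88927717e-01  1.19689287e+00
 -1.45724026e-05  1.98387180e-01]
```

View pics/w1.png

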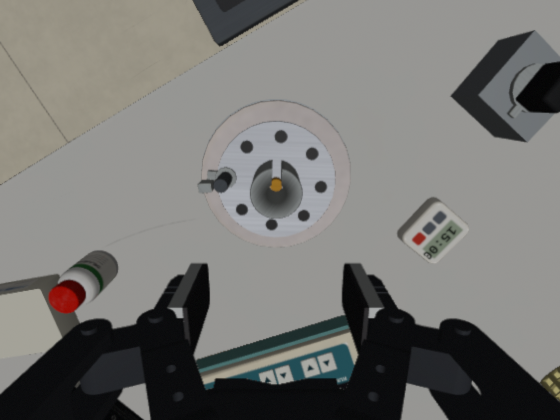

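The wrist view shows the hub bore at (276,187), its slot pointing up the image at (277,165), and the post at (218,180) by the stop block at (205,187). The stand is at the right edge, at about (530,85). Now I'll compute the hub pose and look at the shaft from above.

```bash
cat >> h.py <<'E'
def hub(W,C,z0=.085):
    w=W.reshape(-1,3); w=w[np.isfinite(w[:,0])]
    r=np.linalg.norm(w[:,:2]-C,axis=1); tp=w[(r<.032)&(w[:,2]>z0)&(w[:,2]<.097)]
    c,rad=cv2.minEnclosingCircle(tp[:,:2].astype(np.float32)); c=np.array(c)
    # robust: grid search for annulus fit 9..24 mm
    from scipy.optimize import minimize
    def cost(x):
        q=np.linalg.norm(tp[:,:2]-x,axis=1); return (np.clip(q-.0235,0,None)**2).sum()+(np.clip(.0095-q,0,None)**2).sum()
    c2=minimize(cost,c,method='Nelder-Mead',options=dict(xatol=1e-5,fatol=1e-12)).x
    v=tp[:,:2]-c2; q=np.linalg.norm(v,axis=1); th=np.arctan2(v[:,1],v[:,0])[(q>.012)&(q<.021)]
    h,_=np.histogram(np.degrees(th)%360,bins=72,range=(0,360))
    ths=np.sort(th%(2*np.pi)); g=np.diff(np.r_[ths,ths[0]+2*np.pi]); i=g.argmax()
    return c,rad,c2,tp[:,2].mean(),len(tp),np.degrees(ths[i]+g[i]/2)%360,np.degrees(g[i]),h
def rect(W,C,zl,zh,rm=.03):
    w=W.reshape(-1,3); w=w[np.isfinite(w[:,0])]
    w=w[(np.linalg.norm(w[:,:2]-C,axis=1)<rm)&(w[:,2]>zl)&(w[:,2]<zh)]
    return cv2.minAreaRect(w[:,:2].astype(np.float32)),len(w),w.mean(0)
E
python3 - <<'E'
from h import *
C=np.array([.4622,-.1380])
for n in ('w1','t1'):
    W=np.load(n+'.npz')['W']; print(n,hub(W,C))
    for nm,zl,zh,rr in (('post',.077,.09,.012),):
        w=W.reshape(-1,3); w=w[np.isfinite(w[:,0])]; r=np.linalg.norm(w[:,:2]-C,axis=1)
        w=w[(r>.04)&(r<.062)&(w[:,2]>zl)&(w[:,2]<zh)]; m=w.mean(0)-np.r_[C,0]; print('post',len(w),w.mean(0),np.degrees(np.arctan2(m[1],m[0]))%360)
print('hub0',hub(np.load('top0.npy'),C)[2:7])
S=np.array([.4924,.117])
robot.move_ptp(np.r_[S-[.0,0],.26],down(np.radians(208)))
robot.dwell(.2)
im,d,W=cloud('wrist'); cv2.imwrite('pics/w2.png',im); np.savez('w2.npz',W=W,im=im)
print('handle',rect(W,S,.092,.12)); print('handle top',rect(np.load('t1.npz')['W'],S,.092,.12))
print('stand',rect(W,S,.052,.058,.055))
print(robot.observe()['t'],robot.observe()['qpos'],robot.observe()['position'])
E
```

```text
w1 (array([ 0.46402091, -0.13791613]), 0.02416335791349411, array([ 0.46381205, -0.13785438]), np.float64(0.08944992727164826), 1680, np.float64(150.7629770477884), np.float64(27.663234561248895), array([15, 15, 14, 15, 15, 16, 13, 15, 15, 17, 13, 13, 19, 14, 15, 17, 13,
       16, 13, 17, 15, 16, 15, 14, 17, 17, 11,  3,  0,  0,  0,  0,  1, 11,
       18, 14, 16, 17, 15, 16, 16, 16, 13, 18, 16, 14, 11, 18, 16, 16, 13,
       17, 16, 14, 15, 14, 16, 13, 14, 15, 14, 14, 15, 17, 15, 15, 11, 15,
       16, 17, 14, 15]))
post 176 [ 0.434635   -0.18055355  0.08114548] 237.06596276417616
t1 (array([ 0.4628621 , -0.13864468]), 0.024020712822675705, array([ 0.4624588 , -0.13828896]), np.float64(0.08940576764360827), 151, np.float64(150.98160584335758), np.float64(25.887573771347093), array([3, 1, 2, 0, 1, 3, 1, 2, 1, 1, 2, 1, 2, 1, 1, 2, 1, 2, 1, 1, 2, 1,
       3, 1, 1, 1, 2, 1, 0, 0, 0, 0, 2, 1, 1, 2, 3, 0, 1, 2, 2, 2, 1, 1,
       1, 1, 1, 1, 0, 1, 1, 1, 0, 2, 0, 1, 1, 2, 1, 2, 2, 2, 1, 2, 1, 2,
       1, 2, 0, 1, 3, 0]))
post 0 [nan nan nan] nan
hub0 (array([ 0.46223068, -0.1377665 ]), np.float64(0.08935365527291202), 159, np.float64(111.58503450750621), np.float64(29.746913972527533))
handle (((0.49356138706207275, 0.1184457391500473), (0.02162948064506054, 0.03928022086620331), 27.257701873779297), 1081, array([0.49401396, 0.11785857, 0.09835358]))
handle top (((0.49244681000709534, 0.11701779067516327), (0.022198058664798737, 0.03961383178830147), 29.684431076049805), 109, array([0.49207395, 0.11648779, 0.09784008]))
stand (((0.49340587854385376, 0.11915387958288193), (0.07215792685747147, 0.07266388833522797), 24.705799102783203), 3251, array([0.49524227, 0.11578227, 0.05474291]))
13.5333 [ 2.32659615e-01  1.29914812e-01 -2.38225022e-01  1.20262059e+00
 -1.29270029e-05 -1.82603936e+00] [0.49246464 0.11668551 0.26001382]<stdin>:7: RuntimeWarning: Mean of empty slice.
  ret = um.true_divide(
```

View pics/w2.png

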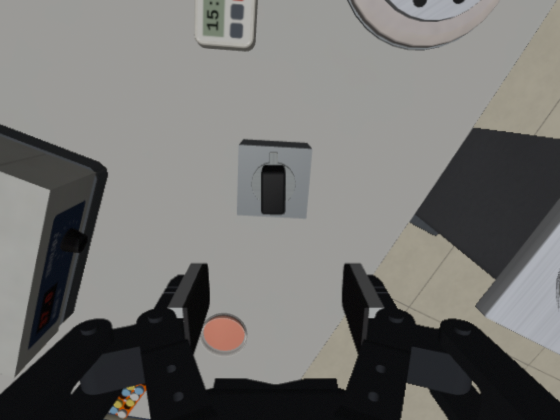

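The pointer at (273,157) sits directly above the handle at (273,188), so the key points to about -62° in world. The parked slot points to 151°. I'll grasp, lift, carry the shaft over the hub and look again.

```bash
python3 - <<'E'
from h import *
S=np.array([.4930,.1177]); q=down(np.radians(208))
robot.line_to(np.r_[S,.13],q,vel=.2)
print(robot.line_to(np.r_[S,.078],vel=.08,max_force=15))
robot.move_gripper(.01,90); o=robot.observe(); print(o['t'],o['finger_gap'],o['grasp_force'],o['force'],o['position'])
robot.line_to(np.r_[S,.19],vel=.12)
C=np.array([.4630,-.1380])
robot.move_ptp(np.r_[C,.19],down(np.radians(61)))
robot.dwell(.3); o=robot.observe(); print(o['t'],o['finger_gap'],o['grasp_force'],o['force'],o['position'],o['qpos'])
im,d,W=cloud('wrist'); cv2.imwrite('pics/w3.png',im); np.savez('w3.npz',W=W,im=im)
E
```

```text
False
15.5667 0.020586846077126488 88.6904239654541 [1.02664976 0.56141211 5.17524657] [0.49356865 0.11787163 0.07872612]
18.725 0.020910120017003684 88.01053762435913 [-0.69820627 -0.16981242 -2.60653689] [ 0.4630857  -0.13776059  0.19001501] [-2.89193474e-01  1.24552385e-01 -4.07430690e-01  1.03879363e+00
  7.02649813e-05  2.16370409e-01]
```

View pics/w3.png

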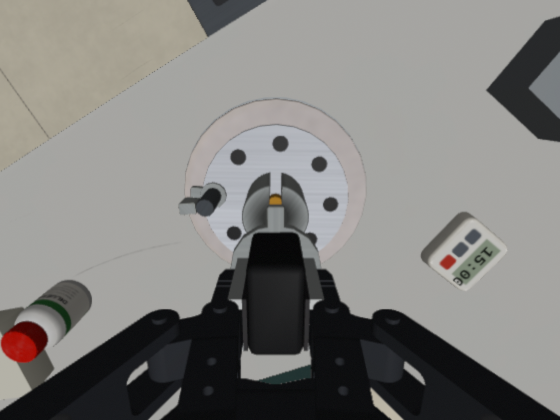

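```bash
cat >> h.py <<'E'
def circ(P,r,x0):
    from scipy.optimize import least_squares
    return least_squares(lambda x:np.linalg.norm(P-x,axis=1)-r,x0,loss='soft_l1',f_scale=.0005).x
def outer(P,c,lo,hi,n=90):
    v=P-c; a=np.degrees(np.arctan2(v[:,1],v[:,0]))%360; r=np.linalg.norm(v,axis=1)
    return np.array([P[m][r[m].argmax()] for k in range(n) if (m:=(a>=k*360/n)&(a<(k+1)*360/n)&(r<.05)).sum()>2 and lo<((k+.5)*360/n)<hi])
E
python3 - <<'E'
from h import *
C=np.array([.463,-.138]); W=np.load('w3.npz')['W']; w=W.reshape(-1,3); w=w[np.isfinite(w[:,0])]
w=w[np.linalg.norm(w[:,:2]-C,axis=1)<.04]
print(np.histogram(w[:,2],bins=np.arange(.04,.25,.005)))
u=np.array([np.cos(np.radians(151)),np.sin(np.radians(151))]); n=np.array([-u[1],u[0]])
for nm,zl,zh in (('handletop',.205,.217),('collar',.168,.177),('hub',.085,.095)):
    s=w[(w[:,2]>zl)&(w[:,2]<zh)]; a=(s[:,:2]-C)@u; b=(s[:,:2]-C)@n
    print(nm,len(s),s[:,2].mean() if len(s) else 0,'a',a.min(),a.max(),'b',b.min(),b.max(),cv2.minAreaRect(s[:,:2].astype(np.float32)))
    if nm!='handletop':
        R0=.022 if nm=='collar' else .024
        # per 2mm of b: outermost a
        bb=np.arange(-.024,.0241,.002); e=[]
        for x in bb:
            m=abs(b-x)<.001
            if m.sum()>1: e.append((x,np.percentile(a[m],97)))
        print([(round(x*1e3),round(y*1e3,1)) for x,y in e])
E
```

```text
(array([3257,   63,   91,  127,   64,   63,   74,   77,   91, 1361,  361,
          0,    0,    0,    0,    0,    0,    0,    0,    0,    0,    0,
          0,    0,    0,  168, 1358,  171,  279,  467,  548,  604,  689,
       4525, 1490,  904, 1190, 1615, 4054, 2615, 1552]), array([0.04 , 0.045, 0.05 , 0.055, 0.06 , 0.065, 0.07 , 0.075, 0.08 ,
       0.085, 0.09 , 0.095, 0.1  , 0.105, 0.11 , 0.115, 0.12 , 0.125,
       0.13 , 0.135, 0.14 , 0.145, 0.15 , 0.155, 0.16 , 0.165, 0.17 ,
       0.175, 0.18 , 0.185, 0.19 , 0.195, 0.2  , 0.205, 0.21 , 0.215,
       0.22 , 0.225, 0.23 , 0.235, 0.24 , 0.245]))
handletop 6681 0.21008496996769305 a -0.01896743989108523 0.021823914379673914 b -0.024787744774286913 0.023401802698494463 ((0.4602936804294586, -0.13711431622505188), (0.042362455278635025, 0.04184162616729736), 23.580432891845703)
collar 1531 0.17166577503692798 a 0.0004602536879089877 0.03264436978178846 b -0.022313087645079662 0.02079532537214474 ((0.44885650277137756, -0.12885385751724243), (0.04307807981967926, 0.031558603048324585), 59.461891174316406)
[(-22, np.float64(7.5)), (-
[... 534 characters left out ...]
0.012164263152179989 0.02287207738190937 b -0.024100722914462736 0.023250829478027486 ((0.4584602117538452, -0.13504905998706818), (0.04734246805310249, 0.034883610904216766), 61.33650588989258)
[(-24, np.float64(5.6)), (-22, np.float64(9.8)), (-20, np.float64(12.7)), (-18, np.float64(15.5)), (-16, np.float64(17.1)), (-14, np.float64(18.7)), (-12, np.float64(19.9)), (-10, np.float64(20.8)), (-8, np.float64(21.8)), (-6, np.float64(22.3)), (4, np.float64(22.6)), (6, np.float64(22.2)), (8, np.float64(21.3)), (10, np.float64(20.3)), (12, np.float64(19.3)), (14, np.float64(17.8)), (16, np.float64(16.0)), (18, np.float64(14.4)), (20, np.float64(11.5)), (22, np.float64(8.1)), (24, np.float64(3.5))]
```

```bash
python3 - <<'E'
from h import *
q=down(np.radians(61)); C=np.array([.4631,-.1384])
u=np.array([np.cos(np.radians(151)),np.sin(np.radians(151))]); n=np.array([-u[1],u[0]])
robot.line_to(np.r_[C,.162],q,vel=.1); robot.dwell(.2); o0=robot.observe(); f0=np.array(o0['force']); print(o0['t'],f0,o0['position'])
for da,db in ((0,0),(-1,0),(1,0),(-2,0),(0,1),(0,-1),(-1,1),(-1,-1)):
    c=C+(da*u+db*n)*1e-3
    if (da,db)!=(0,0): robot.line_to(np.r_[c,.160],vel=.05)
    hit=robot.line_to(np.r_[c,.1455],vel=.025,max_force=7)
    o=robot.observe(); f=np.array(o['force'])-f0
    print(da,db,hit,round(o['t'],1),o['position'].round(4),'fa,fb,fz',(f[:2]@u).round(1),(f[:2]@n).round(1),f[2].round(1),np.round(o['ft_torque'],2))
    if not hit or o['position'][2]<.147: break
E
```

```text
19.4083 [-0.51515563  0.12176681 -1.5281813 ] [ 0.46362622 -0.13856552  0.16268347]
0 0 False 20.2 [ 0.4632 -0.1384  0.1455] fa,fb,fz -1.5 -0.0 -2.1 [-0.03 -0.38 -0.  ]
```

```bash
python3 - <<'E'
from h import *
C=np.array([.4631,-.1384])
u=np.array([np.cos(np.radians(151)),np.sin(np.radians(151))]); n=np.array([-u[1],u[0]])
C=C-.0003*u
def rep(k,hit):
    o=robot.observe(); f=np.array(o['force'])-[-.5,.1,-1.5]
    print(k,hit,round(o['t'],1),o['position'].round(4),'fa,fb,fz',(f[:2]@u).round(1),(f[:2]@n).round(1),f[2].round(1),np.round(o['ft_torque'],2)); return o['position'][2]
hit=robot.line_to(np.r_[C,.130],down(np.radians(61)),vel=.025,max_force=10); z=rep(61,hit)
if z>.135:
    for d in (-3,3,-6,6,-9,9):
        robot.line_to(np.r_[C,z+.0005],down(np.radians(61+d)),vel=.02)
        hit=robot.line_to(np.r_[C,.130],vel=.025,max_force=10)
        if rep(61+d,hit)<.135: break
E
```

```text
61 False 21.0 [ 0.4633 -0.1385  0.1299] fa,fb,fz -1.9 -0.4 -1.4 [ 0.03 -0.48  0.03]
```

```bash
python3 - <<'E'
from h import *
p=np.array(robot.observe()['position'])
C=np.array([.4631,-.1384]); u=np.array([np.cos(np.radians(151)),np.sin(np.radians(151))]); n=np.array([-u[1],u[0]]); C=C-.0006*u
def rep(hit):
    o=robot.observe(); f=np.array(o['force'])-[-.5,.1,-1.5]
    print(hit,round(o['t'],1),o['position'].round(4),'fa,fb,fz',(f[:2]@u).round(1),(f[:2]@n).round(1),f[2].round(1),np.round(o['ft_torque'],2),o['grasp_force'].round(0),round(o['finger_gap'],4))
for z in (.122,.118,.116,.115,.114,.113,.112,.111):
    hit=robot.line_to(np.r_[C,z],vel=.02,max_force=22); robot.dwell(.15); rep(hit)
    if hit or robot.observe()['force'][2]>20: break
E
```

```text
Traceback (most recent call last):
AttributeError: 'float' object has no attribute 'round'
```

```bash
python3 - <<'E'
from h import *
C=np.array([.4631,-.1384]); u=np.array([np.cos(np.radians(151)),np.sin(np.radians(151))]); n=np.array([-u[1],u[0]]); C=C-.0006*u
def rep(hit):
    o=robot.observe(); f=np.array(o['force'])-[-.5,.1,-1.5]
    print(hit,round(o['t'],1),o['position'].round(4),'fa,fb,fz',(f[:2]@u).round(1),(f[:2]@n).round(1),f[2].round(1),np.round(o['ft_torque'],2),round(o['grasp_force']),round(o['finger_gap'],4))
for z in (.122,.118,.116,.115,.114,.113,.112,.111):
    hit=robot.line_to(np.r_[C,z],vel=.02,max_force=22); robot.dwell(.15); rep(hit)
    if hit or robot.observe()['force'][2]>20: break
robot.dwell(.3); rep(0)
im,d,W=cloud('wrist'); cv2.imwrite('pics/w4.png',im); np.savez('w4.npz',W=W)
w=W.reshape(-1,3); w=w[np.isfinite(w[:,0])]; v=w[:,:2]-C; a=v@u; b=v@n
m=(a>.012)&(a<.03)&(abs(b)<.012)&(w[:,2]>.08); print('collar/pointer z',np.histogram(w[m,2],bins=np.arange(.08,.12,.002)))
E
```

```text
False 22.1 [ 0.4635 -0.1387  0.122 ] fa,fb,fz -0.8 -0.4 -2.2 [-0.03 -0.14  0.04] 88 0.0205
False 22.6 [ 0.4637 -0.1388  0.1183] fa,fb,fz 1.2 0.7 6.6 [ 0.18  0.42 -0.09] 89 0.0207
False 23.0 [ 0.4638 -0.1388  0.1163] fa,fb,fz 0.7 1.0 7.4 [ 0.11  0.41 -0.13] 89 0.0211
False 23.4 [ 0.4638 -0.1388  0.1153] fa,fb,fz 1.8 0.5 7.3 [ 0.1   0.49 -0.02] 89 0.0209
False 23.8 [ 0.4638 -0.1388  0.1143] fa,fb,fz 1.2 0.6 9.0 [0.11 0.55 0.  ] 89 0.0212
False 24.2 [ 0.4638 -0.1388  0.1137] fa,fb,fz 3.3 -0.3 12.2 [0.23 0.72 0.03] 90 0.0207
False 24.6 [ 0.4638 -0.1388  0.1137] fa,fb,fz 6.2 1.1 21.1 [0.41 1.58 0.03] 91 0.0207
False 25.0 [ 0.4639 -0.1388  0.1136] fa,fb,fz 9.1 2.4 30.9 [ 0.69  2.23 -0.01] 93 0.0207
0 25.3 [ 0.4639 -0.1388  0.1136] fa,fb,fz 9.4 1.5 31.5 [ 0.63  2.29 -0.02] 93 0.0207
collar/pointer z (array([ 34,  30,  37,  57, 116,  42,  58, 461,  90,  47,  79,  75,  80,
        91,  88,  94,  95, 108,  98]), array([0.08 , 0.082, 0.084, 0.086, 0.088, 0.09 , 0.092, 0.094, 0.096,
       0.098, 0.1  , 0.102, 0.104, 0.106, 0.108, 0.11 , 0.112, 0.114,
       0.116, 0.118]))
```

View pics/w4.png

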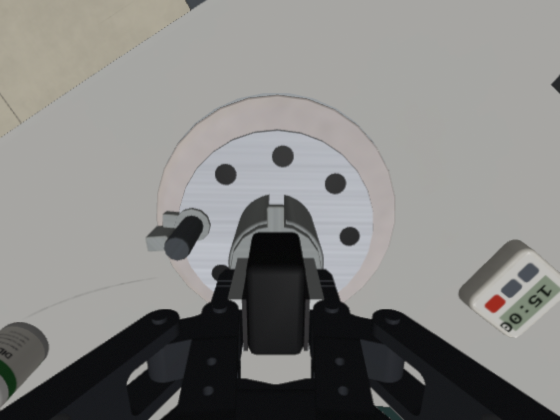

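The wrist view shows the collar seated on the hub at (276,245), the pointer over the slot at (277,210), and the post at (185,235) still by its stop. The tool stopped at the expected home height of 0.1137 m and the press force rose sharply there. I'll ease the press a little and hand in.

```bash
python3 - <<'E'
from h import *
C=np.array([.4631,-.1384])-.0006*np.array([np.cos(np.radians(151)),np.sin(np.radians(151))])
robot.line_to(np.r_[C,.1117],vel=.02); robot.dwell(.5)
o=robot.observe(); print(o['position'],o['force'],o['grasp_force'],o['t'])
print(robot.job_done())
E
```

```text
[ 0.46385605 -0.13877333  0.11363263] [-7.88776119  0.97894572 22.01780681] 91.38206720352173 26.0833
the job is handed in; nothing more can be done
None
```

I handed the job in at 26.1 s of the 61 s allowed; the hand-in call returned no verdict. The turntable is parked at its stop, and the keyed shaft is fully home in the hub, still gripped and pressed down at about 22 N.

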